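# Tip the spent battery into the tray in the mail sorter

## Task

Pick up the long-handled scoop with the spent battery lying in its pan, carry the pan under the low top of the mail sorter to the rectangular steel tray, and roll the scoop sideways to tip the battery into that tray without knocking the scoop on the sorter or shoving the tray about. Then put the scoop back down upright where it stood.

Things in the scene. Friction and masses are not known exactly. Their poses are not given: they have to be found in the camera images.
- scoop_grip (a point): Grip centre of a steel scoop standing on the counter, 45 mm above its underside; x along the handle to the pan, z up. Black handle bar 14 mm wide, 20 high, from x -76 to 79 mm; foot at the rear. Shallow pan centred at x 115, 70 long (to x 150), flat floor 24 wide, long sides rise outwards at 25 degrees to rims at y +-45, 17 mm above the underside; end walls 22 high. 0.16 kg.
- cell_center (a point): Centre of the spent battery, a black cylinder with a copper end, 26 mm across, 50 long (x), 66 g, lying lengthwise in the pan (leave the one standing on the counter). It rolls out when the scoop is rolled over 30 degrees about the handle; at 45 the low rim is 14 mm to the pouring side of the handle axis and 50 below it, the high rim 14 above; it drops off 15 to 60 mm to that side and rolls on to the tray wall.
- tray: Open rectangular steel tray in one of the sorter's three pigeonholes (the others hold a round dish and a block of cards). 110 mm deep (x), 130 wide (y), 45 high, walls and floor 3. Origin: centre of its underside, on the counter; x points into the sorter, z up. Loose, 0.6 kg; it pokes out about 20 mm in front of the sorter.
- sorter: Fixed black one-tier mail sorter, open at front and back, 160 mm deep, 724 wide. Low top board: underside 155 mm above the counter, upper face 171; parcels on it from x 100. Uprights 16 thick centred at y -354, -118, 118, 354 mm make three pigeonholes 220 wide. Origin: middle of its front edge at counter height; x from front to back, z up.
Things that resemble listed ones, but are neither listed nor needed, are in the scene too. Leave any purple or red look-alike of the part that bears scoop_grip alone.

How it is judged:
By the outcome, as a careful person would: the job done as asked, in the order asked, and still so for the second after the job is handed in, with the robot touching nothing.
It also fails if it takes over 59 s, if anything falls off the work surface, if the arm or the gripper's body presses on something with over 40 N, if the wrist force passes 120 N, or if a joint passes its speed limit or range.

## Robot

A 7-joint arm with a two-finger parallel gripper is mounted at the origin on the work surface. World frame = base frame: x ahead of the robot, y to its left, z up, the work surface at z = 0. Lengths are in m, angles in rad, forces in N, time in s.
With the tool pointing down it reaches from about 0.425 to 0.875 m from the base axis. Payload 8.4 kg.
Tool frame: the origin (TCP) lies between the finger pads; the fingertips stand 25 mm ahead of it and the grasp point (between the pads) lies 6 mm ahead of it; z points along the fingers, y is the line along which they close (so a half turn about z gives the same grasp; the last joint's range is limited). The gripper opens to 85 mm and grips with 20 to 120 N. Pads are 22 mm wide; open, the fingers measure 114 mm over their backs; the gripper's body (76 mm by 85 mm) begins 54 mm behind the grasp point. The pads swing forward as they close: fully open they stand 13 mm farther back than shut.
Start: joints at [-1.444, 0.333, 0.04, 1.465, -0.013, 1.343, -0.059], TCP at [0.146, 0.633, 0.233] pointing down, gripper open.
Joint ranges: [-2.58, 2.58], [-0.38, 2.09], [-1.3, 1.39], [0.25, 2.4], [-1.5, 4.64], [0.08, 2.09], [-2.65, 2.65]. Speed limits (rad/s): [2.22, 2.22, 2.79, 2.79, 3.14, 3.14, 3.14].

## Interface

Orientations are given as a rotation vector (axis times angle).
In Python, from cell import arm, eoat, solver, readout, imaging, models gives the robot as it stands. Calls block until the motion is done:
- arm.move_to(position, orientation): joint-space move of the TCP to a pose.
- arm.move_linear(position, rotation=None, vel=0.15): straight line of the TCP; rotation=None keeps the orientation; vel is the mean speed in m/s.
- arm.movej(angles): joint-space move.
- eoat.let_go() and eoat.close(): open the fingers fully, or close them until they stop; the grip force is fixed at half the most.
- arm.pause(seconds).
- solver.inverse_kinematics(position, orientation): joint angles nearest the present ones, or None.
- readout.get_state(): the state.
- imaging.snapshot(name): name is "scene" or "top" or "wrist"; returns the picture (400x640x3 uint8, red, green, blue); there is no depth.
- imaging.camera_info(name): a dict with "intrinsics" (3x3 intrinsics, pixels), "k1" (the pictures are not rectified: a ray, as slopes to the right and down, at radius r is drawn at 1 + k1 r^2 times it, then the intrinsics apply), "eye" and "rotation" of the camera in the world. Camera axes: x right, y up, looking along -z (the intrinsics and any distortion apply to the point x, -y, -z); pixel columns grow to the right and rows downward; lengths in m; the calibration is good to about 2 mm. A picture is of the moment at which its call begins: read the wrist's pose just before it. camera_info takes no time and is no camera call; for the wrist camera it gives the pose at the moment of the call.
A pose or a line that the arm cannot do raises arm.Unreachable and nothing moves.
- arm.job_done(): hands the job in; it is judged then, once.
Trained networks look in the newest picture that a camera, given by its name, has taken for a name from the list of things; names that differ only in an ending like _2 or _b are one class to them, and where a whole thing is asked for, a point or a joint stands for the part that bears it (a point fixed in the world has none). Each returns a list of dicts, best first, with "score" (0 to 1); they miss things now and then, are a little off and sometimes report something else, mostly with a low value. They report only what shows in the picture. A call takes as long as a camera call. They do not tell look-alikes from the thing itself.
- models.silhouettes(camera, label): "region" (400x640 bool, what is visible of it).
- models.landmark_of(camera, label): "point" ([x, y, z] in m, in the coordinates of the camera as it stood for that picture, good to about 4 mm: a listed point, or the origin of a listed thing).
The state is a dict: "clock": time; "q": joint angles; "joint_vel": joint speeds; "joint_efforts": joint torques, N m; "eef_pos": TCP position; "ee_rot": TCP orientation; "force": force on the tool from outside, world axes, zero at the start; "moment": the same for the moment, N m; "opening": finger opening in m; "gripper_force": force on a finger pad.
Only numpy, scipy, OpenCV 4.12 (cv2) and the standard library are available. Lean on these libraries where they do the work, as an engineer would, in place of code of your own. Each camera call takes 0.05 s, during which the arm holds its last target. There are 200 camera calls.

## Working session

There is one attempt and no reset: what is moved stays moved. The work goes in short steps, each a Python script; the robot and the scene stay as the last script left them, time stands still between calls to the robot, and variables do not carry over. Pictures are saved under pics/ and viewed, at most 10 in all, crops included, and the job is handed in when it is done.

```bash
ls; mkdir -p pics
cat > h.py <<'E'
import numpy as np, cv2
from scipy.spatial.transform import Rotation as R
from cell import arm, eoat, solver, readout, imaging, models
def w(c,p):
    i=imaging.camera_info(c); return np.array(i["eye"])+np.array(i["rotation"])@np.array(p)
def proj(c,P):
    i=imaging.camera_info(c); p=np.array(i["rotation"]).T@(np.array(P)-i["eye"])
    s=np.array([p[0],-p[1]])/-p[2]; s=s*(1+i["k1"]*(s@s)); K=np.array(i["intrinsics"]); return K[:2,:2]@s+K[:2,2]
def onplane(c,uv,z):
    i=imaging.camera_info(c);K=np.array(i["intrinsics"]); d=np.linalg.solve(K[:2,:2],np.array(uv,float)-K[:2,2]); s=d.copy()
    for _ in range(20): s=d/(1+i["k1"]*(s@s))
    v=np.array(i["rotation"])@np.array([s[0],-s[1],-1]); e=np.array(i["eye"]); return e+v*(z-e[2])/v[2]
def save(n,im): cv2.imwrite("pics/"+n,im[:,:,::-1])
E
python3 - <<'E'
from h import *
for c in ["scene","top","wrist"]:
    im=imaging.snapshot(c); save(c+"0.png",im)
    i=imaging.camera_info(c); print(c,np.round(i["eye"],3),i["intrinsics"][0],i["k1"])
    for l in ["scoop_grip","cell_center","tray","sorter"]:
        for d in models.landmark_of(c,l):
            P=w(c,d["point"]); print(l,round(d["score"],2),P.round(3),proj(c,P).round())
a=np.vstack([cv2.imread("pics/scene0.png"),cv2.imread("pics/top0.png")]); cv2.imwrite("pics/st0.png",cv2.resize(a,(480,600)))
print(readout.get_state()["clock"])
E
```

```text
pics
scene [ 0.342 -0.337  1.068] [422.62409588   0.         318.19078848] -0.04583010366650618Traceback (most recent call last):
  File "<stdin>", line 7, in <module>
  File "h.py", line 8, in proj
    s=np.array([p[0],-p[1]])/-p[2]; s=s*(1+i["k1"]*(s@s)); K=np.array(i["intrinsics"]); return K[:2,:2]@s+K[:2,2]
                ~^^^
IndexError: invalid index to scalar variable.
```

Run:
```python
s=open('h.py').read()
s=s.replace('np.array(i["rotation"])','M(i)').replace("def w(","def M(i):\n    r=np.array(i['rotation']); return R.from_rotvec(r).as_matrix() if r.ndim==1 and r.size==3 else r\ndef w(",1)
open('h.py','w').write(s)
from h import *
print(imaging.camera_info("scene")["rotation"])
for c in ["scene","top","wrist"]:
    im=imaging.snapshot(c); save(c+"0.png",im)
    i=imaging.camera_info(c); print(c,np.round(i["eye"],3),i["intrinsics"][0],i["k1"])
    for l in ["scoop_grip","cell_center","tray","sorter"]:
        for d in models.landmark_of(c,l):
            P=w(c,d["point"]); print(l,round(d["score"],2),P.round(3),proj(c,P).round())
import cv2
a=np.vstack([cv2.imread("pics/scene0.png"),cv2.imread("pics/top0.png")]); cv2.imwrite("pics/st0.png",cv2.resize(a,(480,600)))
print(readout.get_state()["clock"])
```

```text
[ 0.2816008  -0.03945442 -0.23290294]
scene [ 0.342 -0.337  1.068] [422.62409588   0.         318.19078848] -0.04583010366650618
scoop_grip 0.76 [ 0.143 -0.301  0.043] [229. 333.]
scoop_grip 0.69 [ 0.341 -0.127  0.045] [295. 242.]
scoop_grip 0.65 [0.442 0.101 0.047] [314. 149.]
cell_center 0.65 [0.548 0.068 0.017] [355. 157.]
tray 0.88 [ 0.688  0.183 -0.002] [392. 112.]
top [ 0.236 -0.027  1.007] [418.73288644   0.         321.48618192] -0.015307050434762614
scoop_grip 0.93 [0.44  0.107 0.043] [269. 196.]
scoop_grip 0.92 [ 0.34  -0.13   0.045] [371. 238.]
scoop_grip 0.68 [ 0.146 -0.302  0.044] [450. 325.]
cell_center 0.74 [0.551 0.068 0.014] [287. 154.]
tray 0.8 [0.682 0.182 0.004] [244. 107.]
wrist [0.066 0.653 0.373] [314.28081347   0.         319.63809458] -0.02531547388909031
0.85
```

View pics/st0.png

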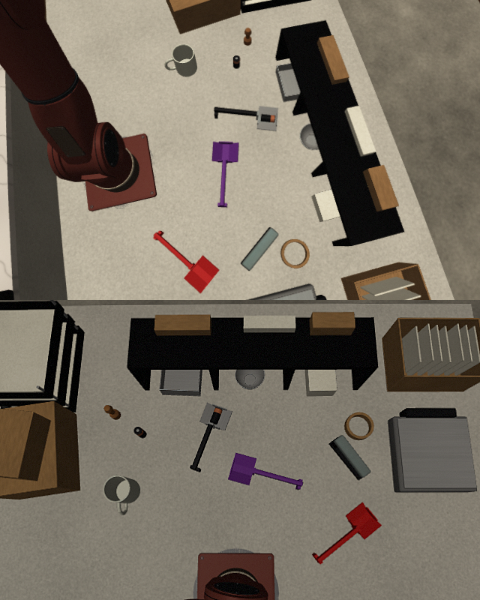

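The picture shows three scoops. The black-handled steel one with the battery in its pan is at top px (269,196), the purple one at (371,238) and the red one at (450,325). The black one fits the description; the other two are the look-alikes. The tray is at about (244,107), in the left pigeonhole. I'll confirm this in a crop.

Run:
```python
from h import *
im=cv2.imread("pics/top0.png"); c=im[10:240,160:520]; cv2.imwrite("pics/c1.png",cv2.resize(c,None,fx=2.2,fy=2.2,interpolation=cv2.INTER_CUBIC))
```

```text
(no output)
```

View pics/c1.png

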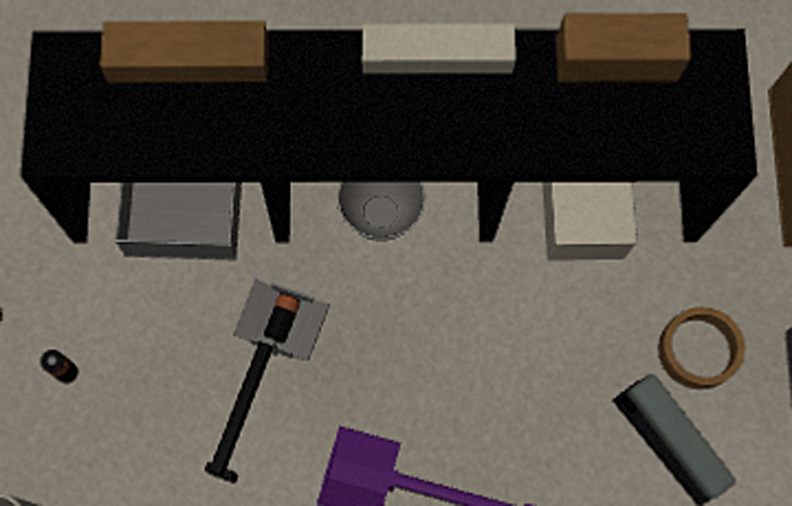

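The crop confirms the steel scoop with the black handle and copper-ended battery in its pan, handle foot at crop (222,472) and pan at (282,318). The tray is at (180,220), between uprights whose front feet are at (79,242) and (282,242).

Run:
```python
from h import *
f=lambda x,y,z:print((x,y),onplane("top",(160+x/2.2,10+y/2.2),z).round(4))
for x in [72,86,275,289,480,493,683,697]: f(x,242,0)
for p in [(22,178),(757,178)]: f(*p,.163)
print('tray rim/front'); f(117,242,.045);f(237,246,.045);f(122,257,0);f(236,259,0)
print('scoop'); 
f(222,472,.03); f(265,347,.045)   # foot, handle-pan joint
for p in [(258,280),(330,305),(307,361),(233,334)]: f(*p,.017)
for c in ["top","scene"]:
  for l in ["scoop_grip","tray","sorter"]:
    for d in models.silhouettes(c,l):
      ys,xs=np.where(d["region"]); print(c,l,round(d["score"],2),len(xs),xs.min(),xs.max(),ys.min(),ys.max(),cv2.minAreaRect(np.c_[xs,ys].astype(np.float32)))
s=readout.get_state(); print(s["eef_pos"],s["ee_rot"],s["clock"])
```

```text
(72, 242) [0.6481 0.3138 0.    ]
(86, 242) [0.648  0.2974 0.    ]
(275, 242) [0.6467 0.077  0.    ]
(289, 242) [0.6467 0.0607 0.    ]
(480, 242) [ 0.6457 -0.1605  0.    ]
(493, 242) [ 0.6457 -0.1756  0.    ]
(683, 242) [ 0.6451 -0.3952  0.    ]
(697, 242) [ 0.6451 -0.4114  0.    ]
(22, 178) [0.649  0.3127 0.163 ]
(757, 178) [ 0.6455 -0.4131  0.163 ]
tray rim/front
(117, 242) [0.6293 0.2482 0.045 ]
(237, 246) [0.6239 0.1144 0.045 ]
(122, 257) [0.6292 0.2543 0.    ]
(236, 259) [0.6261 0.1218 0.    ]
scoop
(222, 472) [0.3735 0.1263 0.03  ]
(265, 347) [0.5078 0.0811 0.045 ]
(258, 280) [0.5943 0.0937 0.017 ]
(330, 305) [0.5644 0.0121 0.017 ]
(307, 361) [0.4995 0.0373 0.017 ]
(233, 334) [0.5309 0.1204 0.017 ]
top scoop_grip 0.94 1538 305 403 205 251 ((354.78839111328125, 235.17001342773438), (96.66316223144531, 37.39047622680664), 17.52556800842285)
top scoop_grip 0.9 1790 417 507 271 351 ((458.35369873046875, 314.81707763671875), (39.824310302734375, 97.92094421386719), 51.34019470214844)
top scoop_grip 0.77 1185 254 307 138 228 ((276.2118225097656, 184.02682495117188), (34.17350387573242
[... 346 characters left out ...]
844726562), 18.43494987487793)
scene scoop_grip 0.82 1704 204 291 308 389 ((242.41802978515625, 344.0983581542969), (97.30802917480469, 40.84376525878906), 39.80556869506836)
scene scoop_grip 0.69 1261 283 318 188 275 ((300.5, 231.5), (87.0, 35.0), 90.0)
scene scoop_grip 0.66 1052 287 370 141 173 ((328.5, 157.0), (32.0, 83.0), 90.0)
scene tray 0.93 1172 367 399 84 136 ((383.32781982421875, 109.479248046875), (51.33927917480469, 24.86444664001465), 75.0685806274414)
scene sorter 0.75 22451 367 538 27 327 ((448.9770812988281, 176.03175354003906), (306.97821044921875, 98.23051452636719), 72.69947814941406)
[0.14552385 0.63346209 0.23339669] [-3.53973709e-01 -3.12154607e+00  1.21899110e-04] 1.15
```

```bash
cat >> h.py <<'E'
def tool(yaw,roll=0,pitch=0):
    h=np.array([np.cos(yaw),np.sin(yaw),0]); z=np.array([0,0,1.])
    m=np.c_[-h,np.cross(z,h),-z]
    return R.from_rotvec(h*roll)*R.from_matrix(m)
def pose(g,yaw,roll=0):
    t=tool(yaw,roll); return np.array(g)-0.006*t.as_matrix()[:,2], t.as_rotvec()
E
python3 - <<'E'
from h import *
np.set_printoptions(precision=2,suppress=True)
a=np.deg2rad
for n,g,y,r in [("above",(.44,.105,.2),-20,0),("grasp",(.44,.105,.045),-20,0),("pre",(.45,.147,.115),0,0),("in",(.57,.147,.115),0,0),("r-50",(.57,.147,.115),0,-50),("in2",(.57,.222,.115),0,0),("r+50",(.57,.222,.115),0,50)]:
    print(n,solver.inverse_kinematics(*pose(g,a(y),a(r))))
arm.move_to(*pose((.42,.112,.22),a(-20)))
s=readout.get_state(); print(s["clock"],s["q"])
im=imaging.snapshot("wrist"); save("w1.png",im)
for l in ["scoop_grip","cell_center"]:
    for d in models.landmark_of("wrist",l): P=w("wrist",d["point"]); print(l,round(d["score"],2),P.round(4),proj("wrist",P).round())
for x in [-.076,0,.079,.15]: print(proj("wrist",np.array([.44,.105,.045])+x*np.array([np.cos(a(-20)),np.sin(a(-20)),0])))
E
```

```text
above [-0.97 -0.1   0.61  1.98  0.06  1.24  0.84]
grasp [-0.91  0.13  0.62  2.16 -0.1   0.88  0.99]
pre [-0.92  0.06  0.53  2.04 -0.04  1.05  1.2 ]
in [-0.78  0.32  0.54  1.78 -0.18  1.09  1.4 ]
r-50 [-0.9   0.67  0.28  1.52  0.5   1.55  0.78]
in2 [-0.8   0.36  0.44  1.72 -0.17  1.11  1.26]
r+50 [ 0.61  0.54 -0.72  1.85 -0.67  0.95  1.96]
3.2667 [-0.99 -0.16  0.57  1.99  0.09  1.29  0.77]
scoop_grip 0.78 [0.44 0.11 0.04] [322. 199.]
scoop_grip 0.64 [ 0.34 -0.13  0.04] [ 81. 188.]
cell_center 0.92 [0.55 0.07 0.01] [320. 275.]
[318.72 126.17]
[318.7  198.75]
[318.68 264.07]
[318.66 315.28]
```

View pics/w1.png

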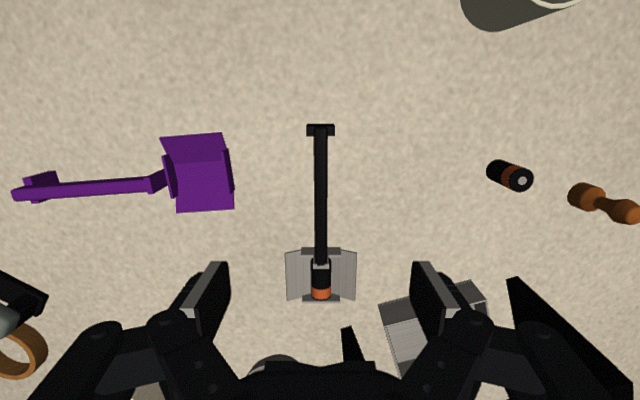

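The wrist view shows the handle running straight from (320,125) to (320,262), with the pan at (320,275) and the battery in it. Predicted and seen agree to about 1 mm and the look-alike is well clear, so I'll grasp.

Run:
```python
from h import *
np.set_printoptions(precision=3,suppress=True)
a=np.deg2rad
def st(n): s=readout.get_state(); print(n,round(s["clock"],2),s["eef_pos"],s["force"],round(s["opening"],4),round(s["gripper_force"],1))
G=(.44,.106); y=a(-20)
arm.move_linear(*pose((*G,.12),y),vel=.15)
arm.move_linear(*pose((*G,.0455),y),vel=.1); st("down")
eoat.close(); st("closed")
p,r=pose((*G,.0455),y)
arm.move_linear(p+[0,0,.03],vel=.05); arm.pause(.3); st("lift")
i=imaging.snapshot("wrist"); save("w2.png",i)
for d in models.landmark_of("wrist","cell_center")[:2]: print(d["score"],w("wrist",d["point"]))
```

```text
down 5.14 [0.44  0.106 0.052] [0.054 0.674 0.09 ] 0.0855 0.0
closed 5.8 [0.44  0.106 0.052] [-1.113  1.377  4.221] 0.0117 58.8
lift 6.85 [0.44  0.106 0.081] [-0.803 -0.874 -2.244] 0.012 58.6
```

View pics/w2.png

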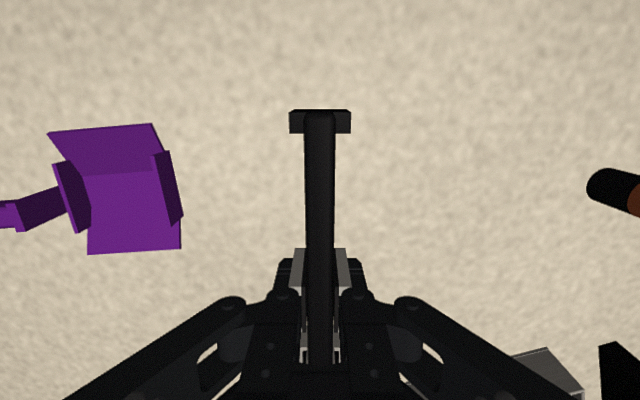

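The scoop is held straight, with the foot at (320,120) centred, and the wrist reads 2.24 N, which matches scoop plus battery. Next I'll carry it.

Run:
```python
from h import *
np.set_printoptions(precision=3,suppress=True)
a=np.deg2rad
def st(n): s=readout.get_state(); print(n,round(s["clock"],2),s["eef_pos"],s["force"],s["moment"],round(s["opening"],4))
G=(.44,.106); y=a(-20)
arm.move_linear(*pose((*G,.115),y),vel=.06)
arm.move_linear(*pose((.445,.147,.115),0),vel=.02); st("pre")
s=imaging.snapshot("scene"); t=imaging.snapshot("top")
for c in ["scene","top"]:
  for l in ["cell_center","scoop_grip","tray"]:
    for d in models.landmark_of(c,l)[:3]: print(c,l,round(d["score"],2),w(c,d["point"]))
z=lambda im,x,y:cv2.resize(im[y:y+130,x:x+200],(800,520),interpolation=cv2.INTER_CUBIC)
v=np.vstack([z(s,270,70),z(t,170,80)]); save("p3.png",cv2.resize(v,(460,600)))
```

```text
pre 9.97 [0.445 0.147 0.121] [-0.258 -0.591 -2.596] [0.039 0.118 0.038] 0.0115
scene cell_center 0.74 [0.56  0.149 0.083]
scene cell_center 0.44 [0.449 0.142 0.115]
scene scoop_grip 0.87 [ 0.145 -0.303  0.041]
scene scoop_grip 0.75 [ 0.343 -0.13   0.042]
scene scoop_grip 0.66 [0.447 0.144 0.114]
scene tray 0.88 [0.69  0.183 0.002]
top cell_center 0.56 [0.563 0.145 0.082]
top scoop_grip 0.98 [ 0.34  -0.131  0.046]
top scoop_grip 0.8 [ 0.141 -0.302  0.048]
top scoop_grip 0.61 [0.686 0.185 0.002]
top tray 0.55 [0.685 0.183 0.004]
```

View pics/p3.png

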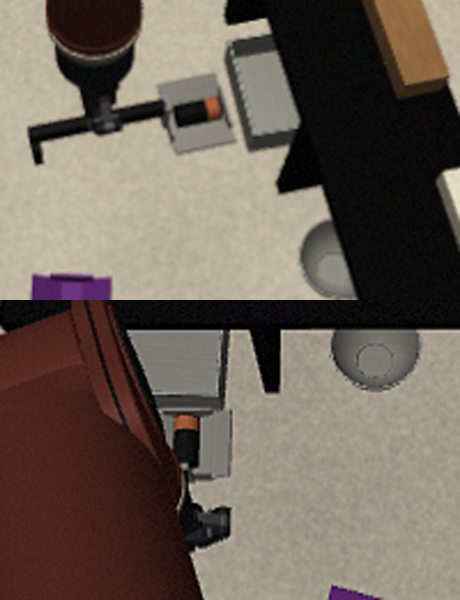

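The battery (pixel (200,108) in the upper half) lies in the level pan, lined up with the tray. The tray hasn't moved. I'll go in and roll.

Run:
```python
from h import *
np.set_printoptions(precision=3,suppress=True)
a=np.deg2rad
def st(n): s=readout.get_state(); print(n,round(s["clock"],2),s["eef_pos"],s["force"],s["moment"])
g=(.57,.147,.115)
arm.move_linear(*pose(g,0),vel=.06); st("in")
for d in [-8,-16,-24]:
    arm.move_linear(*pose(g,0,a(d)),vel=.0015); st(d)
print(solver.inverse_kinematics(*pose(g,0,a(-48))))
save("s4.png",imaging.snapshot("scene"))
im=cv2.imread("pics/s4.png")[20:220,240:500]; cv2.imwrite("pics/s4c.png",cv2.resize(im,None,fx=3,fy=3))
```

```text
in 12.61 [0.57  0.147 0.121] [ 0.461  0.486 -2.65 ] [-0.017  0.068 -0.01 ]
-8 13.03 [0.57  0.148 0.121] [ 0.36   0.578 -2.469] [0.266 0.092 0.005]
-16 13.46 [0.57  0.148 0.121] [ 0.43  -0.446 -3.255] [0.447 0.129 0.015]
-24 13.88 [0.57  0.149 0.12 ] [ 0.632 -0.47  -1.574] [0.649 0.134 0.007]
[-1.182  0.755  0.715  1.55   0.245  1.438  0.975]
```

View pics/s4c.png

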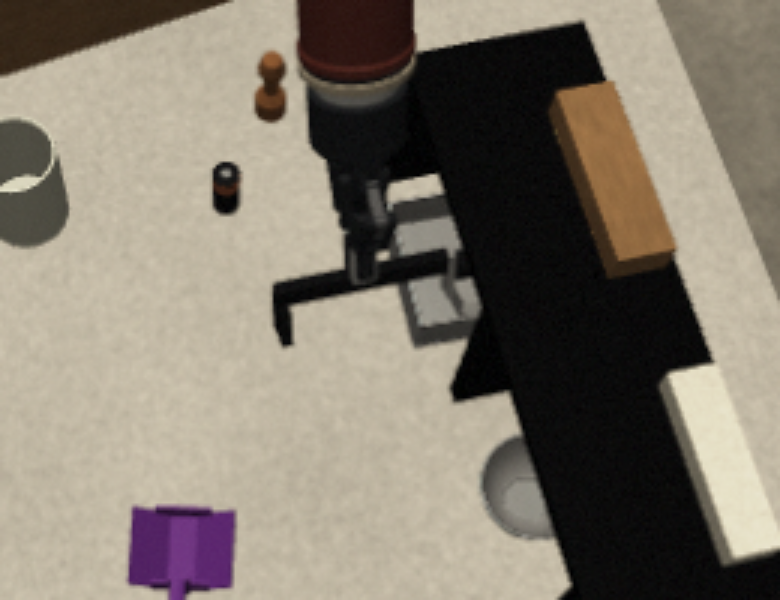

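At -24° the gripper is clear of the sorter, with the scoop's rear foot at (283,320) and the pan over the tray under the board. I'll continue the roll.

Run:
```python
from h import *
np.set_printoptions(precision=3,suppress=True)
a=np.deg2rad
def st(n): s=readout.get_state(); print(n,round(s["clock"],2),s["eef_pos"],s["force"],s["moment"])
g=(.57,.147,.115)
for d in [-30,-34,-38,-42,-46]:
    arm.move_linear(*pose(g,0,a(d)),vel=.0015); st(d)
arm.pause(1.2); st("wait")
for c in ["scene","wrist","top"]:
    im=imaging.snapshot(c); save(f"q{c}.png",im)
    for d in models.landmark_of(c,"cell_center")[:3]: print(c,round(d["score"],2),w(c,d["point"]))
v=np.hstack([cv2.resize(cv2.imread("pics/qscene.png")[60:180,320:450],(400,370)),cv2.resize(cv2.imread("pics/qwrist.png"),(400,370))]);cv2.imwrite("pics/q.png",v)
```

```text
-30 14.29 [0.57 0.15 0.12] [-0.755 -0.006 -1.85 ] [ 0.755  0.135 -0.015]
-34 14.58 [0.57 0.15 0.12] [-0.356 -0.678 -1.694] [ 0.809 -0.037  0.034]
-38 14.88 [0.57  0.151 0.119] [ 0.306 -0.305 -1.242] [ 0.899  0.078 -0.044]
-42 15.17 [0.57  0.151 0.119] [ 0.523 -0.337 -1.695] [ 0.91   0.011 -0.043]
-46 15.46 [0.57  0.152 0.119] [ 0.048 -0.271 -1.273] [ 0.986 -0.017 -0.012]
wait 16.66 [0.57  0.151 0.119] [ 0.451 -1.191 -2.032] [0.99  0.023 0.015]
scene 0.46 [0.682 0.236 0.017]
top 0.66 [0.682 0.233 0.014]
```

View pics/q.png

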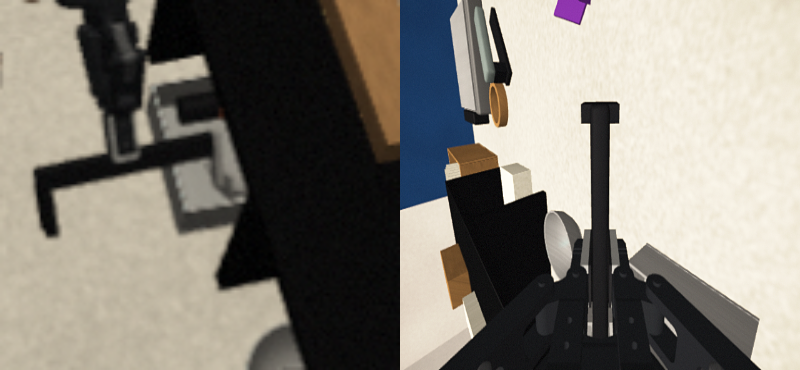

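The battery lies in the tray against the left wall, at (200,105) in the left panel and world (0.682, 0.235, 0.016). I'll roll back, retract and set the scoop down.

Run:
```python
from h import *
np.set_printoptions(precision=3,suppress=True)
a=np.deg2rad
def st(n): s=readout.get_state(); print(n,round(s["clock"],2),s["eef_pos"],s["force"],s["moment"])
g=(.57,.147,.115)
for d in [-36,-24,-12,0]: arm.move_linear(*pose(g,0,a(d)),vel=.0015)
st("level")
arm.move_linear(*pose((.445,.147,.115),0),vel=.08)
G=(.44,.106); y=a(-20)
arm.move_linear(*pose((*G,.115),y),vel=.02)
arm.move_linear(*pose((*G,.055),y),vel=.06); st("near")
for z in [.050,.047,.0455]:
    arm.move_linear(*pose((*G,z),y),vel=.01); st(z)
    if readout.get_state()["force"][2]>3: break
eoat.let_go(); arm.pause(.3); st("open")
p,r=pose((*G,.14),y); arm.move_linear(p,vel=.08)
arm.move_linear(p+[-.02,.006,.08],vel=.15); arm.pause(.5); st("up")
im=imaging.snapshot("wrist"); im2=imaging.snapshot("scene"); imaging.snapshot("top")
for c,l in [("wrist","scoop_grip"),("scene","scoop_grip"),("scene","cell_center"),("scene","tray"),("top","tray"),("top","cell_center")]:
    for d in models.landmark_of(c,l)[:3]: print(c,l,round(d["score"],2),w(c,d["point"]))
save("f.png",np.hstack([cv2.resize(im,(400,300)),cv2.resize(im2[60:240,240:480],(400,300))]))
```

```text
level 19.16 [0.57  0.148 0.121] [ 0.153  0.215 -1.471] [0.036 0.024 0.016]
near 24.24 [0.44  0.106 0.061] [ 0.516  0.243 -1.177] [ 0.005 -0.01  -0.032]
0.05 24.89 [0.44  0.106 0.056] [-0.213  0.944 -1.724] [0.024 0.038 0.008]
0.047 25.34 [0.44  0.106 0.053] [-0.158 -0.081 -1.887] [-0.014  0.002 -0.004]
0.0455 25.64 [0.44  0.106 0.052] [-0.756  1.091  2.722] [ 0.196  0.165 -0.016]
open 26.65 [0.44  0.106 0.052] [ 0.112  0.898 -0.095] [-0.02   0.026 -0.018]
up 29.18 [0.42  0.112 0.226] [ 0.076 -1.268 -0.667] [-0.071 -0.016  0.023]
wrist scoop_grip 0.93 [ 0.345 -0.125  0.045]
wrist scoop_grip 0.57 [0.439 0.108 0.042]
scene scoop_grip 0.77 [ 0.144 -0.303  0.04 ]
scene scoop_grip 0.74 [ 0.343 -0.127  0.046]
scene scoop_grip 0.7 [0.442 0.107 0.048]
scene cell_center 0.41 [0.682 0.234 0.015]
scene tray 0.92 [0.69  0.182 0.001]
top tray 0.84 [0.684 0.182 0.002]
```

View pics/f.png

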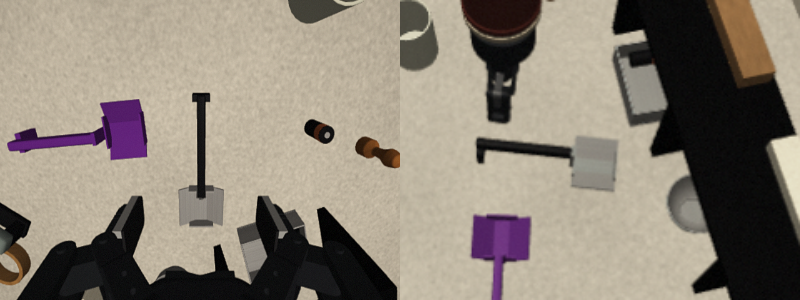

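The empty scoop stands upright at its old place, with the pan at (200,205) in the left panel. The battery is in the tray at (640,58) in the right panel, and the tray hasn't moved.

```bash
python3 -c "
from h import *
print(arm.job_done())"
```

```text
the job is handed in; nothing more can be done
None
```

The job is handed in at about 29 s: the battery is in the tray, the tray didn't shift within what the cameras can tell, no knock on the sorter showed in the force readings, and the empty scoop stands upright where it was.

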